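Feed a rail under the spring hold-down of a router table

ROBOT

A 6-joint arm with a two-finger parallel gripper is mounted at the origin on the work surface. World frame = base frame: x ahead of the robot, y to its left, z up, the work surface at z = 0. Lengths are in m, angles in rad, forces in N, time in s.
With the tool pointing down it reaches from about 0.375 to 0.9 m from the base axis. Payload 3.1 kg.
Tool frame: the origin (TCP) lies between the finger pads; the fingertips stand ahead of it and the grasp point (between the pads) lies 8 mm behind it (env.tips_ahead is the z of the fingertips in the tool frame, in m); z points along the fingers, y is the direction in which the jaws open and shut (so a half turn about z gives the same grasp; the last joint's range is limited). The gripper opens to 87 mm and grips with 3 to 60 N. Pads are 19 mm wide; open, the fingers measure 117 mm over their backs; the gripper's body (75 mm by 190 mm) begins 51 mm behind the grasp point.
Start: joints at [-1.367, 0.527, 1.433, -0, 1.181, -0.178], TCP at [0.233, -0.58, 0.234] pointing down, gripper open.
Joint ranges: [-3.08, 3.08], [-0.75, 2.2], [0.22, 2.44], [-1.43, 4.57], [0, 2.65], [-2.85, 2.85]. Speed limits (rad/s): [2.79, 2.79, 3.14, 3.14, 3.14, 3.14].

INTERFACE

Orientations are given as a unit quaternion [w, x, y, z].
In Python, from cell import env gives the robot as it stands. The module is installed in compiled form; this text tells all that it offers.
- The arm moves only by the tool carry_out, never from a script. Its argument "rows" is text: rows parted by semicolons, each of 7 numbers parted by spaces: the shift along the world's x, y, z in m, then the turn, a rotation vector about the world's x, y, z in rad, then the opening, from 0 (shut) to 1 (fully open). A call has 1 to 10 rows; each row shifts and turns the commanded pose from where the row before left it; what a row does not reach is not made up. A row lasts 1/8 s, in which the tool goes at most 62.5 mm and 10.7 degrees, less where a joint would pass 70% of its speed; a pose out of reach is approached as far as the arm can. A call with a gripper value outside its range is refused whole. The fingers move at their own pace and stop on an object; "grip_force" is the grip in N (left out, the last holds). Time passes only in rows, so rows that do not move let the fingers close. It gives the time, the measured TCP pose, the force and the opening at its end, in the units of the state.
- env.observe(): the state, without advancing time (a new reading comes with each control period).
- env.get_image(name): name is "scene" or "top"; returns the picture (420x560x3 uint8, blue, green, red); there is no depth.
- env.camera_params(name): a dict with "K" (3x3 intrinsics, pixels), "cam_to_world" (4x4, takes a point from camera to world coordinates). Camera axes: x right, y down, z forward; pixel columns grow to the right and rows downward; lengths in m; the calibration is good to about 2 mm. A picture is of the moment at which its call begins. camera_params takes no time and is no camera call.
- env.close_job(): hands the job in, once; it reports no verdict.
The state is a dict: "time_s": time; "joint_pos": joint angles; "joint_vel": joint speeds; "effort": joint torques, N m; "tcp_pos": TCP position; "eef_rot": TCP orientation; "contact_force": force on the tool from outside, world axes, zero at the start; "moment": the same for the moment, N m; "width": opening from 0.0 (shut) to 1.0 (fully open).
Only numpy, scipy, OpenCV 4.12 (cv2) and the standard library are available. Lean on these libraries where they do the work, as an engineer would, in place of code of your own. Each camera call takes 0.05 s, during which the arm holds its last target.

TASK

Set the oak rail up on the router table without ever gripping or lifting it: first push it sideways until its long edge lies square against the fence. Then set the fingertips on the half-lap ledge at its trailing end, press it down hard onto the table and, still pressing hard, slide it along the fence under the leaf-spring hold-down until its front end butts against the orange stop block. Leave the rail there, flat against fence and stop with the spring bearing on it, and do not disturb the hammer, the tape measure or the glue bottle.

Things in the scene. Friction and masses are not known exactly. Their poses are not given: they have to be found in the camera images.
- table: flat grey bench top that is also the router table, top at height 0. The router's aluminium insert plate (230 x 300 mm, red ring) is flush in it and the cutter is lowered out of the way: the rail slides over both, friction about 0.3.
- rail: loose oak rail, 280 long (y) x 60 wide (x) x 24 mm thick, 0.2-0.37 kg. Origin: centre of the underside, z up. +y end: square front end. Last 45 mm at the -y (trailing) end: a half-lap 12 mm thick. The +x edge goes against the fence. At the start it lies flat, mid-length 20-32 mm off the fence, up to 5 deg askew, its front 50 to 120 mm short of the hold-down's origin.
- rail_lead (a point): bottom middle of the rail's front end, on its centre line, 140 mm ahead (+y of the rail) of its origin.
- rail_lap (a point): middle of the half-lap ledge at the rail's trailing end: ledge 45 mm (y) x 60 mm (x), 12 mm above the table. 22.5 mm ahead of this point an upright shoulder, 12 mm high and facing the trailing end, rises to the rail's 24 mm top. Press down here and push on the shoulder: on bare wood the fingers may skid. Ease back a few mm before rising, or the wedged fingers lift the rail.
- fence: fixed fence, 720 mm long, plywood face on aluminium, 45 mm high, 60 mm deep, dust port behind. Origin: on the table in the plane of its front face; x points away from the robot's side into the fence, y is the feed direction along it (face from y = -400 to +320 mm), z up. A rail laid square against it has its origin at x = -30 mm and its y parallel to the fence's.
- stop: fixed orange stop block on the fence. Origin: on the table, in the plane of the fence face and of the block's contact face; axes as the fence's. It fills y = 0 to 30 mm, x = -51 to -1 mm, up to 54 mm high; black knob above the fence, up to 78 mm. A rail butted against it has rail_lead at y = 0.
- holddown: fixed blue bracket on the fence, 34 mm wide (y), 135-165 mm before the stop; its arm reaches over the rail's path to x = -46 mm, underside 57, top 65 mm high; knob above the fence up to 79 mm. Origin: on the table, in the fence's face plane, mid bracket; axes as the fence's. From it a 26 mm wide steel leaf slopes down (27 deg) in the feed direction above x = -30 mm.
- leaf_bend (a point): lowest point of the steel leaf (bend before its upturned toe), mid width; at rest 13 mm above the table and 80 mm past the hold-down's origin in y. The rail's front end meets the leaf's sloping underside about 20 mm before this point and lifts it to 24 mm.
- leaf (a joint): lift of the leaf about its root, rad: 0 at rest, about 0.14 with the rail under it, when it presses on the rail with about 6 N (3 N at rest). Sliding the rail under it while pressing takes some 8 to 15 N along the fence. Pressing hard means the fingers push down with about 12 to 20 N; under 10 N is too light.
- hammer: loose hammer lying on the bench behind the fence, up to 300 mm long, handle along its x. Leave alone.
- tape: loose yellow and black tape measure, 66 x 36 x 60 mm, standing on the bench; origin at the centre of its underside. Leave alone.
- glue: loose white glue bottle with orange cap, 58 mm diameter, 160 mm tall, standing; origin at the centre of its underside. Leave alone.

How it is judged:
On the way, in this order (a step that is already met when the one before it is completed fails the run):
1. the rail lies square against the fence (within 4 mm and 0.025 rad) while its front end is still short of the leaf spring (x of rail in the frame of fence above -0.034 m and angle between the y axis of rail and the y axis of fence, either way round below 0.025 rad and y of rail_lead in the frame of holddown below 0.052 m), for 0.1 s.
2. the rail's front end enters under the leaf and lifts it while the rail is pressed hard onto the table (table carries over 15 N: rail, spring and fingers) (y of rail_lead in the frame of holddown between 0.055 and 0.088 m and value of joint leaf above 0.01 rad and contact force between rail and table above 15 N), for 0.1 s.
3. the front end has passed 15 mm or more beyond the leaf's bend, still pressed hard (table carries over 15 N) and not yet at the stop (y of rail_lead in the frame of holddown between 0.095 and 0.132 m and value of joint leaf above 0.08 rad and contact force between rail and table above 15 N), for 0.1 s.
At the end, for the whole second after the job is handed in: The rail lies flat and at rest, its long edge against the fence (within 4 mm and 0.025 rad), its front end against the stop (within 3 mm), with the leaf spring bearing on its top (x of rail in the frame of fence above -0.034 m and angle between the y axis of rail and the y axis of fence, either way round below 0.025 rad and y of rail_lead in the frame of stop above -0.003 m and value of joint leaf between 0.1 and 0.19 rad and angle between rail's own z axis and vertical below 0.03 rad and height (world z) of rail below 0.003 m and linear speed of rail below 0.01 m/s); the robot touches nothing.
It fails at once if the rail is lifted or tipped up (8 mm or 0.06 rad) (height (world z) of rail above 0.008 m or angle between rail's own z axis and vertical above 0.06 rad).
It fails at once if the hammer is moved more than 20 mm or tipped (distance of hammer from where it was at the start of the episode above 0.02 m or angle between hammer's own z axis and vertical above 0.3 rad).
It fails at once if the tape measure is moved more than 20 mm or tipped (distance of tape from where it was at the start of the episode above 0.02 m or angle between tape's own z axis and vertical above 0.3 rad).
It fails at once if the glue bottle is moved more than 20 mm or tipped (distance of glue from where it was at the start of the episode above 0.02 m or angle between glue's own z axis and vertical above 0.3 rad).
It also fails if it takes over 62 s, if anything falls off the work surface, if the arm or the gripper's body presses on something with over 40 N, if the wrist force passes 120 N, or if a joint passes its speed limit or range.

## Working session

There is one attempt and no reset: what is moved stays moved. The work goes in short steps, Python scripts to look and compute and a tool call to move; the robot and the scene stay as the last step left them, time stands still between calls to the robot, and variables do not carry over. Pictures are saved under pics/ and viewed, and the job is handed in when it is done.

Besides the shell and the picture viewer there is one more tool, called after "Request:" by a JSON object that holds its "method" and its "body". carry_out: Moves the arm, as the interface text tells. Its arguments: {"type":"object","properties":{"rows":{"type":"string"},"grip_force":{"type":"number"}},"required":["rows"]}

```bash
mkdir -p pics; python3 - <<'E'
from cell import env
import cv2
for n in("scene","top"):
    cv2.imwrite(f"pics/{n}0.png",env.get_image(n)); p=env.camera_params(n); print(n,p["K"],p["cam_to_world"])
o=env.observe(); print(o, env.tips_ahead)
E
```

```text
scene [[412.89325594   0.         280.01315298]
 [  0.         412.89325594 209.70753013]
 [  0.           0.           1.        ]] [[ 0.37750394  0.61898385 -0.68873055  1.23026556]
 [ 0.92599077 -0.25686923  0.27669349 -0.20621066]
 [-0.00564488 -0.74221102 -0.67014248  0.68680141]
 [ 0.          0.          0.          1.        ]]
top [[457.40692824   0.         279.50191937]
 [  0.         457.40692824 218.80837139]
 [  0.           0.           1.        ]] [[-0.0122615  -0.99614772  0.08682959  0.46296203]
 [-0.99990904  0.01172708 -0.00666218  0.08632801]
 [ 0.00561826 -0.08690338 -0.9962009   1.08675778]
 [ 0.          0.          0.          1.        ]]
{'time_s': 0.1, 'joint_pos': array([-1.36645708e+00,  5.28376880e-01,  1.43376826e+00,  1.32728326e-06,
        1.18141574e+00, -1.78507061e-01]), 'joint_vel': array([ 6.84325966e-05, -1.62968870e-03, -3.15853253e-03,  6.34245209e-04,
        2.29164796e-04,  8.94935672e-04]), 'effort': array([-2.20510328e-04, -4.40985596e+01, -1.77150518e+01,  6.35004533e-02,
        5.34352195e-02, -4.47154548e-05]), 'tcp_pos': array([ 0.23336805, -0.57910714,  0.2326691 ]), 'eef_rot': array([-9.84042413e-04,  9.81734038e-01,  1.90255906e-01, -1.20969226e-05]), 'contact_force': array([0.00128144, 0.29183356, 0.09257047]), 'moment': array([-0.02505371, -0.03351195, -0.03192629]), 'width': 0.9971710775164926} 0.011
```

View pics/scene0.png

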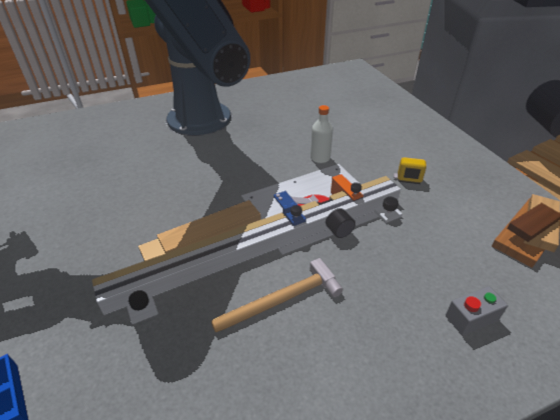

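View pics/top0.png

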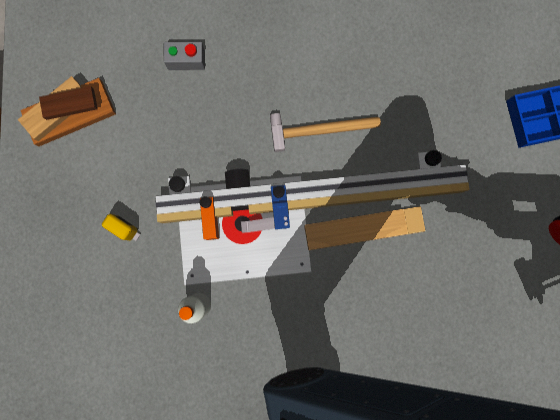

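The top view shows the fence running across at about rows 170-220. The rail spans about (306..425, 208..248), the blue hold-down is at (281,208), the orange stop at (209,218), the glue at (190,311) and the tape at (120,227). I'll zoom in for accurate edges.

```bash
python3 - <<'E'
import cv2
im=cv2.imread("pics/top0.png")
cv2.imwrite("pics/z1.png",cv2.resize(im[160:290,290:480],None,fx=4.2,fy=4.2,interpolation=cv2.INTER_CUBIC))
cv2.imwrite("pics/z2.png",cv2.resize(im[160:290,145:335],None,fx=4.2,fy=4.2,interpolation=cv2.INTER_CUBIC))
E
```

```text
(no output)
```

View pics/z1.png

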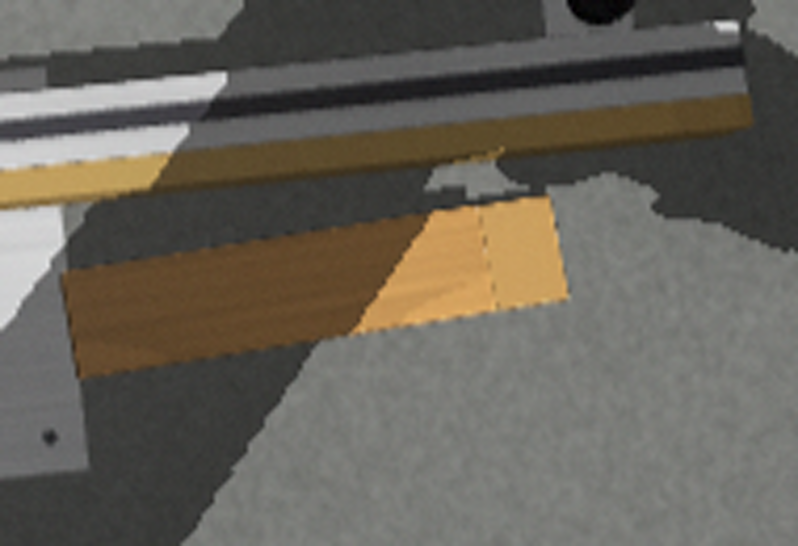

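View pics/z2.png

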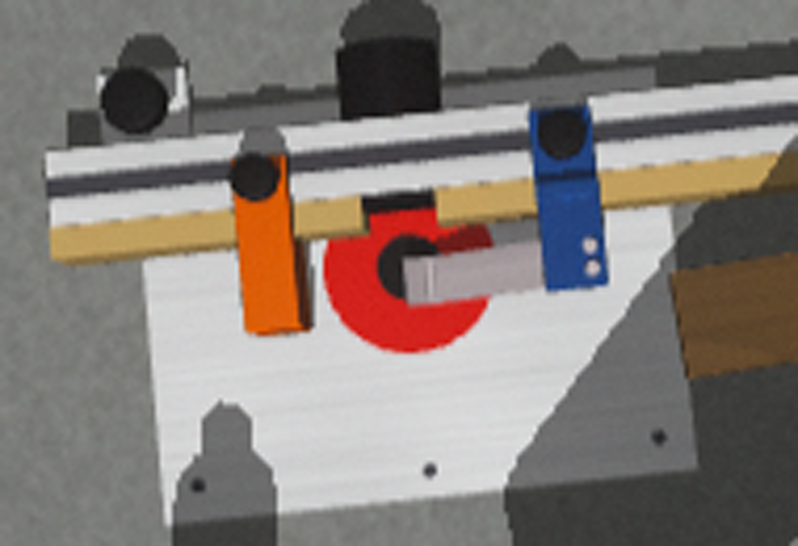

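```bash
cat >h.py <<'E'
import numpy as np, cv2
from cell import env
P={n:env.camera_params(n) for n in("scene","top")}
def ray(px,z,n="top"):
    K=P[n]["K"];T=P[n]["cam_to_world"]
    d=T[:3,:3]@np.linalg.solve(K,[px[0],px[1],1.]); c=T[:3,3]
    return c+d*(z-c[2])/d[2]
def proj(p,n="top"):
    K=P[n]["K"];T=P[n]["cam_to_world"]
    q=K@(T[:3,:3].T@(np.asarray(p)-T[:3,3])); return q[:2]/q[2]
def wood(im):
    h=cv2.cvtColor(im,cv2.COLOR_BGR2HSV); return ((h[...,0]>8)&(h[...,0]<28)&(h[...,1]>90)).astype(np.uint8)
def fence_line(im):
    m=wood(im); pts=[]
    for c in list(range(160,201))+list(range(222,235))+list(range(292,466)):
        y0=221-(c-157)*35/312
        r=[k for k in range(int(y0)-9,int(y0)+6) if m[k,c]]
        if r: pts.append((c,max(r)+0.5))
    pts=np.array(pts)
    for _ in range(4):
        f=np.polyfit(pts[:,0],pts[:,1],1); e=np.polyval(f,pts[:,0])-pts[:,1]; pts=pts[abs(e)<1.0]
    return f,len(pts)
E
python3 - <<'E'
from h import *
im=cv2.imread("pics/top0.png")
f,n=fence_line(im);print(f,n)
a=ray((160,np.polyval(f,160)),0);b=ray((465,np.polyval(f,465)),0)
u=(a-b)/np.linalg.norm(a-b);print("face",a,b,u,np.arctan2(-u[0],u[1]))
m=wood(im); m[:, :295]=0; m[:,440:]=0
for c in range(440): 
    m[:int(np.polyval(f,c))+3,c]=0
m[265:]=0
cs,_=cv2.findContours(m,0,1); c=max(cs,key=cv2.contourArea); r=cv2.minAreaRect(c); print(r,cv2.boxPoints(r))
for q in cv2.boxPoints(r): print(ray(q,0.024),ray(q,.012))
Z1=lambda x,y:(x/4.2+290-.4,y/4.2+160-.4); Z2=lambda x,y:(x/4.2+145-.4,y/4.2+160-.4)
print('rail corners z=.024: front far,front near',ray(Z1(64,270),.024),ray(Z1(80,378),.024)," rear(z.012)",ray(Z1(549,197),.012),ray(Z1(569,298),.012),"shoulder",ray(Z1(481,207),.024),ray(Z1(496,310),.024))
print('stop top near corners',ray(Z2(247,333),.054),ray(Z2(297,328),.054), 'bot',ray(Z2(311,327),0))
print('hd arm corners z65',ray(Z2(552,290),.065),ray(Z2(607,284),.065),ray(Z2(532,110),.065),ray(Z2(592,107),.065))
print('leaf toe',ray(Z2(406,305),.02),ray(Z2(404,256),.02),'bend',ray(Z2(436,300),.013),ray(Z2(434,252),.013))
print('fence ends',ray(Z2(50,263),0),ray(Z1(752,126),0))
print('glue cap',ray((186,313),.155),'tape',ray((120,227),.06))
E
```

```text
[-1.02313666e-01  2.39096675e+02] 225
face [0.55167365 0.3635369  0.        ] [ 0.61825268 -0.3674698   0.        ] [-0.09070312  0.99587798  0.        ] 0.09082794852344456
((364.43731689453125, 227.61483764648438), (25.960586547851562, 118.41791534423828), 80.7538833618164) [[303.91202 224.31664]
 [420.79135 205.28975]
 [424.96262 230.91304]
 [308.08328 249.93993]]
[0.54203798 0.02249271 0.024     ] [0.54293086 0.02177192 0.012     ]
[ 0.58348095 -0.2521107   0.024     ] [ 0.58484177 -0.25593214  0.012     ]
[ 0.5232789  -0.25949737  0.024     ] [ 0.52395996 -0.26340221  0.012     ]
[0.48233873 0.01382286 0.024     ] [0.48255752 0.01300417 0.012     ]
rail corners z=.024: front far,front near [0.54301942 0.02031668 0.024     ] [0.48310949 0.01249957 0.024     ]  rear(z.012) [ 0.58196011 -0.25468701  0.012     ] [ 0.52480797 -0.26370445  0.012     ] shoulder [ 0.57546814 -0.21270538  0.024     ] [ 0.51793746 -0.21897054  0.024     ]
stop top near corners [0.50954123 0.25161201 0.054     ] [0.5119052  0.22478078 0.054     ] bot [0.51493491 0.22411092 0.        ]
hd arm corners z65 [0.5300082  0.08753898 0.065     ] [0.53286398 0.05818446 0.065     ] [0.62701357 0.0971582  0.065     ] [0.62827574 0.0649026  0.065     ]
leaf toe [0.52557478 0.16881591 0.02      ] [0.55291263 0.16979257 0.02      ] bend [0.52858654 0.15256583 0.013     ] [0.55555539 0.1535155  0.013     ]
fence ends [0.55298336 0.37185484 0.        ] [ 0.62280934 -0.37648005  0.        ]
glue cap [0.35668843 0.27002034 0.155     ] tape [0.53820922 0.43781002 0.06      ]
```

Measured from the image:
- **Fence:** yaw is about 0.091 rad.
- **Rail:** about 3° askew, 32 mm off the fence, with its front about 55 mm short of the hold-down.

I'll move over with the jaws open along the fence, so both fingers push the edge.

Request:
{"method": "carry_out", "body": {"rows": "0.0236 0.045 0 0 0 -0.0292 1;0.0236 0.045 0 0 0 -0.0292 1;0.0236 0.045 0 0 0 -0.0292 1;0.0236 0.045 0 0 0 -0.0292 1;0.0236 0.045 0 0 0 -0.0292 1;0.0236 0.045 0 0 0 -0.0292 1;0.0236 0.045 0 0 0 -0.0292 1;0.0236 0.045 0 0 0 -0.0292 1;0.0236 0.045 0 0 0 -0.0292 1;0.0236 0.045 0 0 0 -0.0292 1"}}

```text
time_s: 1.35
tcp_pos: [0.4699, -0.1281, 0.2334]
eef_rot: [-0.0, 0.999, 0.045, -0.0]
contact_force: [2.6, 1.2, 0.2]
width: 0.997
```

Request:
{"method": "carry_out", "body": {"rows": "0 0 -0.05 0 0 0 1;0 0 -0.05 0 0 0 1;0 0 -0.05 0 0 0 1;0 0 -0.03 0 0 0 1;0 0 -0.02 0 0 0 1;0 0 -0.014 0 0 0 1;0 0 0 0 0 0 1;0 0 0 0 0 0 1"}}

```text
time_s: 2.35
tcp_pos: [0.4699, -0.1299, 0.0201]
eef_rot: [0.0, 0.999, 0.045, 0.0]
contact_force: [0.7, -0.6, -0.7]
width: 1.0
```

```bash
python3 - <<'E'
from h import *
im=env.get_image("top");s=env.get_image("scene");
cv2.imwrite("pics/a.png",np.hstack([cv2.resize(im[140:300,240:480],(600,400)),]));cv2.imwrite("pics/as.png",s)
print(env.observe()["contact_force"],env.observe()["tcp_pos"])
E
```

```text
[ 0.69434641  0.1828057  -0.71817016] [ 0.47006563 -0.13001397  0.02039718]
```

View pics/as.png

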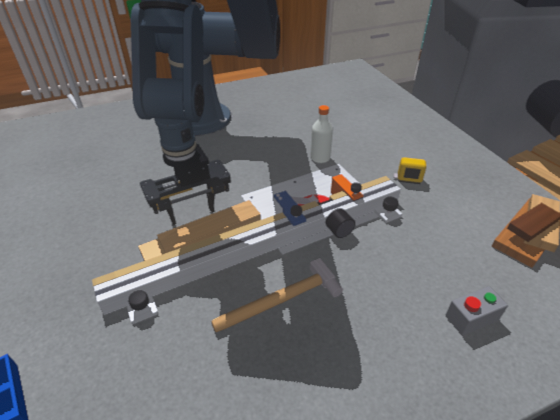

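The fingers stand on the table beside the near edge of the rail. Pushing towards the fence now.

Request:
{"method": "carry_out", "body": {"rows": "0.008 0.0007 0 0 0 0 1;0.007 0.0006 0 0 0 0 1;0.006 0.0005 0 0 0 0 1;0.006 0.0005 0 0 0 0 1;0.006 0.0005 0 0 0 0 1;0.006 0.0005 0 0 0 0 1;0.006 0.0005 0 0 0 0 1;0.005 0.0005 0 0 0 0 1;0 0 0 0 0 0 1"}}

```text
time_s: 3.58
tcp_pos: [0.5203, -0.1256, 0.0196]
eef_rot: [0.0, 0.999, 0.045, 0.001]
contact_force: [-0.0, -0.8, 0.1]
width: 0.996
```

Request:
{"method": "carry_out", "body": {"rows": "0.002 0.0002 0 0 0 0 1;0.002 0.0002 0 0 0 0 1;0.001 0.0001 0 0 0 0 1;0.001 0.0001 0 0 0 0 1;0 0 0 0 0 0 1"}}

```text
time_s: 4.2
tcp_pos: [0.5231, -0.1244, 0.0192]
eef_rot: [-0.001, 0.999, 0.045, -0.002]
contact_force: [-5.9, -2.2, 1.2]
width: 0.998
```

```bash
python3 - <<'E'
from h import *
im=env.get_image("top")
cv2.imwrite("pics/b.png",cv2.resize(im[150:290,260:460],(800,560),interpolation=cv2.INTER_CUBIC))
print(env.observe()["contact_force"],env.observe()["tcp_pos"])
E
```

```text
[-5.61672201 -2.03912085  2.10648529] [ 0.52306957 -0.12442701  0.01924584]
```

View pics/b.png

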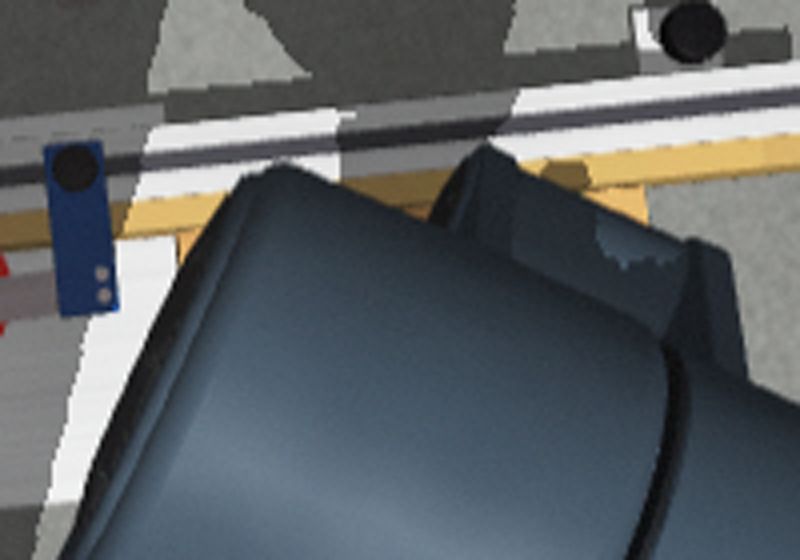

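Force has risen to about 6 N and the rail is against the fence. I'll press a little more so it squares up, then back off.

Request:
{"method": "carry_out", "body": {"rows": "0.0015 0.0001 0 0 0 0 1;0.0015 0.0001 0 0 0 0 1;0.001 0.0001 0 0 0 0 1;0 0 0 0 0 0 1;0 0 0 0 0 0 1"}}

```text
time_s: 4.88
tcp_pos: [0.5231, -0.1235, 0.0188]
eef_rot: [-0.002, 0.999, 0.046, -0.007]
contact_force: [-11.6, -4.4, 3.9]
width: 0.998
```

Now back away and rise.

Request:
{"method": "carry_out", "body": {"rows": "-0.006 -0.0005 0 0 0 0 1;-0.015 -0.0014 0 0 0 0 1;-0.03 -0.0027 0 0 0 0 1;-0.02 -0.002 0.03 0 0 0 0;0 -0.03 0.05 0 0 0.15 0;0 -0.05 0.01 0 0 0.18 0;0 -0.05 0 0 0 0.18 0;0 -0.03 0 0 0 0.18 0;0 0 0 0 0 0.18 0;0 0 0 0 0 0.18 0"}}

```text
time_s: 6.12
tcp_pos: [0.4582, -0.2919, 0.1096]
eef_rot: [0.001, 0.84, 0.542, 0.0]
contact_force: [-0.8, -0.1, -0.9]
width: 0.284
```

```bash
python3 - <<'E'
from h import *
im=env.get_image("top")
cv2.imwrite("pics/c.png",cv2.resize(im[150:290,260:460],(800,560),interpolation=cv2.INTER_CUBIC))
print(env.observe())
E
```

```text
{'time_s': 6.175, 'joint_pos': array([-7.72603274e-01,  5.99175758e-01,  1.74738534e+00,  1.29505368e-04,
        7.94172573e-01, -3.51862020e-01]), 'joint_vel': array([0.00920898, 0.00054352, 0.00174495, 0.00062296, 0.0015328 ,
       0.29288061]), 'effort': array([-1.52914566e-01, -4.04891145e+01, -1.12837994e+01,  6.62330654e-02,
        2.71570327e-02, -2.61834227e-01]), 'tcp_pos': array([ 0.45816788, -0.29154583,  0.10956186]), 'eef_rot': array([4.08613483e-04, 8.39201919e-01, 5.43819779e-01, 1.40114546e-04]), 'contact_force': array([ 0.34945365, -0.80551298, -0.37327851]), 'moment': array([-0.06361438, -0.06632436, -0.01107916]), 'width': 0.24452344290705055}
```

View pics/c.png

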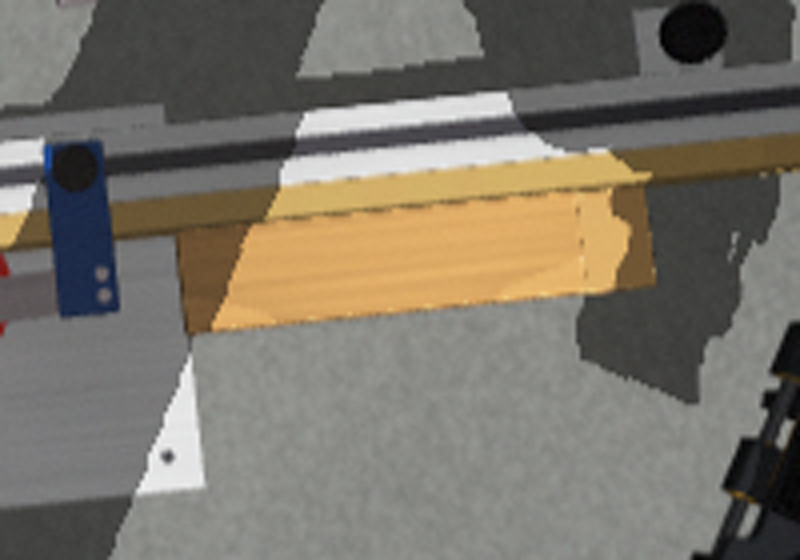

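```bash
python3 - <<'E'
from h import *
Z=lambda x,y:(x/4+260-.4,y/4+150-.4)
u=np.array([-.0907,.9959]);n=np.array([.9959,.0907])
def loc(p): return np.round([n@p[:2]-.5824,u@p[:2]],4)
for q,z in(((187,333),.024),((178,235),.024),((585,291),.024),((578,190),.024),((655,285),.012)): p=ray(Z(*q),z);print(p,loc(p))
a=ray(Z(187,333),.024);b=ray(Z(585,291),.024);d=a-b;print(np.arctan2(-d[0],d[1]))
E
```

```text
[0.52206312 0.01715501 0.024     ] [-0.0609 -0.0303]
[0.57945511 0.02142061 0.024     ] [-0.0034 -0.0312]
[ 0.54382255 -0.2156038   0.024     ] [-0.0604 -0.264 ]
[ 0.60326137 -0.21364963  0.024     ] [-0.001  -0.2675]
[ 0.54779907 -0.2605376   0.012     ] [-0.0605 -0.3092]
0.0932139607644157
```

Request:
{"method": "carry_out", "body": {"rows": "0 0 0 0 0 0.17 0;0.02 0.01 0 0 0 0.17 0;0.04 0.02 0 0 0 0.172 0;0.04 0.022 0 0 0 0 0;0.0172 0.0117 0 0 0 0 0;0 0 -0.03 0 0 0 0;0 0 -0.03 0 0 0 0;0 0 -0.01 0 0 0 0;0 0 0 0 0 0 0"}}

```text
time_s: 7.3
tcp_pos: [0.575, -0.2274, 0.0391]
eef_rot: [-0.001, 0.678, 0.735, -0.0]
contact_force: [-0.7, -1.3, 0.4]
width: 0.006
```

```bash
python3 - <<'E'
from h import *
im=env.get_image("scene")
cv2.imwrite("pics/d.png",cv2.resize(im[140:320,60:300],(800,600),interpolation=cv2.INTER_CUBIC))
o=env.observe();p=o["tcp_pos"];q=o["eef_rot"]
u=np.array([-.0907,.9959]);n=np.array([.9959,.0907])
print(p,n@p[:2]-.5824,u@p[:2],2*np.arctan2(q[2],q[1]),o["contact_force"],o["width"])
E
```

```text
[ 0.5756393  -0.22780628  0.0399641 ] -0.029782845563096516 -0.2790827557965294 1.6519768464024749 [0.11637413 0.03041895 0.00662945] 0.005472443188757602
```

View pics/d.png

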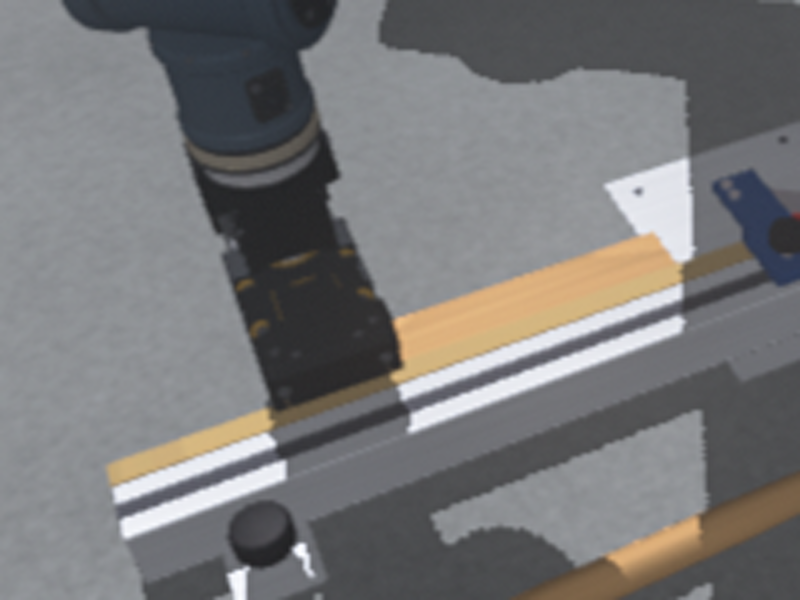

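Request:
{"method": "carry_out", "body": {"rows": "0 0 -0.008 0 0 0.01 0;0 0 -0.005 0 0 0 0;0 0 -0.003 0 0 0 0;0 0 -0.003 0 0 0 0;0 0 -0.002 0 0 0 0;0 0 0 0 0 0 0"}}

```text
time_s: 8.1
tcp_pos: [0.5757, -0.2274, 0.0233]
eef_rot: [0.0, 0.674, 0.739, -0.0]
contact_force: [-6.2, 3.2, 27.4]
width: 0.004
```

Request:
{"method": "carry_out", "body": {"rows": "0 0 0.001 0 0 0 0;0 0 0.0003 0 0 0 0;0 0 0 0 0 0 0"}}

```text
time_s: 8.48
tcp_pos: [0.5757, -0.2274, 0.0234]
eef_rot: [0.0, 0.674, 0.739, -0.0]
contact_force: [-4.8, 2.1, 19.1]
width: 0.0
```

Request:
{"method": "carry_out", "body": {"rows": "-0.0003 0.003 0 0 0 0 0;-0.0004 0.004 0 0 0 0 0;-0.0005 0.005 0 0 0 0 0;-0.0005 0.005 0 0 0 0 0;0 0 0 0 0 0 0"}}

```text
time_s: 9.1
tcp_pos: [0.5745, -0.2135, 0.0234]
eef_rot: [0.003, 0.673, 0.74, -0.001]
contact_force: [-5.4, -6.0, 17.4]
width: 0.004
```

Request:
{"method": "carry_out", "body": {"rows": "-0.0005 0.005 0 0 0 0 0;-0.0005 0.005 0 0 0 0 0;-0.0005 0.005 0 0 0 0 0;-0.0005 0.005 0 0 0 0 0;-0.0005 0.005 0 0 0 0 0;-0.0005 0.005 0 0 0 0 0;-0.0005 0.005 0 0 0 0 0;-0.0005 0.005 0 0 0 0 0"}}

```text
time_s: 10.1
tcp_pos: [0.5709, -0.1739, 0.0234]
eef_rot: [0.003, 0.673, 0.74, -0.001]
contact_force: [-7.1, -6.9, 17.6]
width: 0.008
```

```bash
python3 - <<'E'
from h import *
im=env.get_image("top")
cv2.imwrite("pics/e.png",cv2.resize(im[150:290,220:420],(800,560),interpolation=cv2.INTER_CUBIC))
cv2.imwrite("pics/es.png",cv2.resize(env.get_image("scene")[120:300,100:340],(800,600),interpolation=cv2.INTER_CUBIC))
print(env.observe()["tcp_pos"],env.observe()["contact_force"])
E
```

```text
[ 0.57085713 -0.17319847  0.02335471] [-5.04634951 -4.88359552 19.68829488]
```

View pics/e.png

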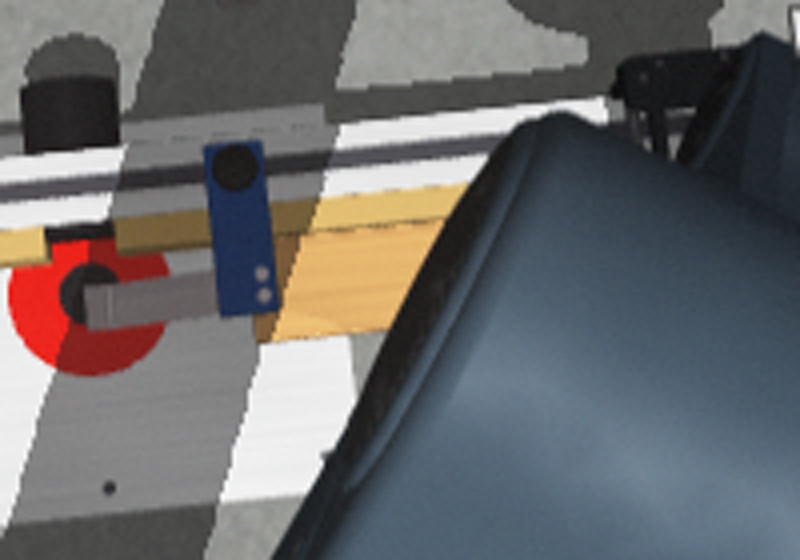

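View pics/es.png

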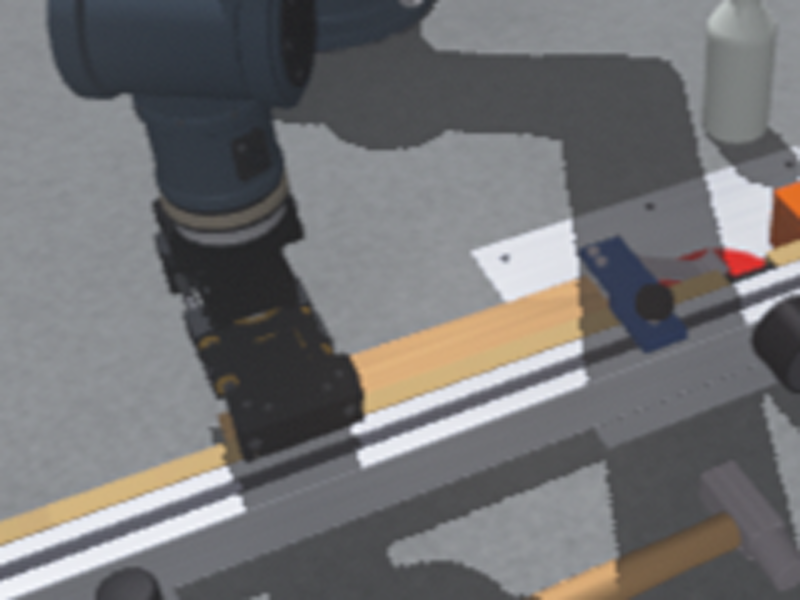

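```bash
python3 - <<'E'
from h import *
u=np.array([-.0907,.9959]);n=np.array([.9959,.0907])
p=ray((260/4+220-.4,343/4+150-.4),.024);print(n@p[:2]-.5824,u@p[:2])
E
```

```text
-0.06151697361873543 0.020684791306046453
```

Request:
{"method": "carry_out", "body": {"rows": "-0.0005 0.005 0 0 0 0 0;-0.0005 0.005 0 0 0 0 0;-0.0005 0.005 0 0 0 0 0;-0.0005 0.005 0 0 0 0 0;-0.0005 0.005 0 0 0 0 0;-0.0005 0.005 0 0 0 0 0;-0.0005 0.005 0 0 0 0 0;-0.0005 0.005 0 0 0 0 0;-0.0005 0.005 0 0 0 0 0"}}

```text
time_s: 11.32
tcp_pos: [0.5668, -0.1286, 0.0234]
eef_rot: [0.003, 0.673, 0.739, -0.001]
contact_force: [-5.3, -7.9, 19.6]
width: 0.006
```

The front agrees with the prediction and is now about 40 mm past the hold-down origin. Next it goes under the leaf, still pressed with about 19 N.

Request:
{"method": "carry_out", "body": {"rows": "-0.0005 0.005 0 0 0 0 0;-0.0005 0.005 0 0 0 0 0;-0.0005 0.005 0 0 0 0 0;-0.0005 0.005 0 0 0 0 0;-0.0005 0.005 0 0 0 0 0"}}

```text
time_s: 11.95
tcp_pos: [0.5646, -0.1044, 0.0234]
eef_rot: [0.004, 0.673, 0.74, -0.001]
contact_force: [-6.2, -11.6, 19.2]
width: 0.004
```

Request:
{"method": "carry_out", "body": {"rows": "-0.0004 0.004 0 0 0 0 0;-0.0004 0.004 0 0 0 0 0;-0.0004 0.004 0 0 0 0 0;-0.0004 0.004 0 0 0 0 0;-0.0004 0.004 0 0 0 0 0"}}

```text
time_s: 12.58
tcp_pos: [0.563, -0.0858, 0.0234]
eef_rot: [0.005, 0.673, 0.74, -0.001]
contact_force: [-5.2, -10.8, 19.1]
width: 0.005
```

```bash
python3 - <<'E'
from h import *
im=env.get_image("top")
cv2.imwrite("pics/f.png",cv2.resize(im[150:290,160:360],(800,560),interpolation=cv2.INTER_CUBIC))
print(env.observe()["tcp_pos"],env.observe()["contact_force"])
E
```

```text
[ 0.56286764 -0.08450723  0.02333779] [-4.25798646 -9.39014128 19.4641749 ]
```

View pics/f.png

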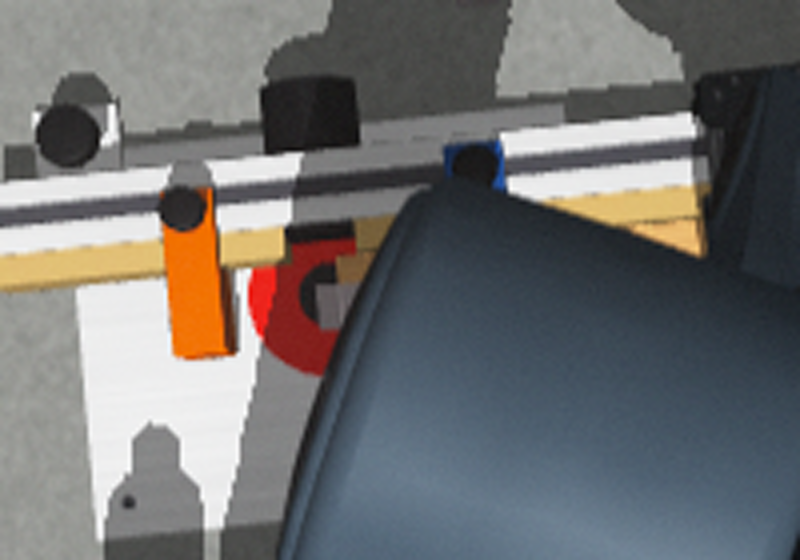

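The front is under the leaf at about 84 mm past the hold-down origin. Continuing.

Request:
{"method": "carry_out", "body": {"rows": "-0.0004 0.004 0 0 0 0 0;-0.0004 0.004 0 0 0 0 0;-0.0004 0.004 0 0 0 0 0;-0.0004 0.004 0 0 0 0 0;-0.0004 0.004 0 0 0 0 0;-0.0004 0.004 0 0 0 0 0;-0.0004 0.004 0 0 0 0 0;-0.0004 0.004 0 0 0 0 0;-0.0004 0.004 0 0 0 0 0;-0.0004 0.004 0 0 0 0 0"}}

```text
time_s: 13.88
tcp_pos: [0.5592, -0.0439, 0.0233]
eef_rot: [0.004, 0.673, 0.74, -0.0]
contact_force: [-4.3, -10.3, 20.2]
width: 0.011
```

Request:
{"method": "carry_out", "body": {"rows": "-0.0004 0.004 0 0 0 0 0;-0.0004 0.004 0 0 0 0 0;-0.0004 0.004 0 0 0 0 0;-0.0003 0.003 0 0 0 0 0;-0.0003 0.003 0 0 0 0 0;-0.0002 0.002 0 0 0 0 0"}}

```text
time_s: 14.62
tcp_pos: [0.5574, -0.0236, 0.0233]
eef_rot: [0.004, 0.673, 0.74, 0.0]
contact_force: [-3.8, -10.1, 20.2]
width: 0.005
```

```bash
python3 - <<'E'
from h import *
im=env.get_image("top")
cv2.imwrite("pics/g.png",cv2.resize(im[150:290,160:360],(800,560),interpolation=cv2.INTER_CUBIC))
print(env.observe()["tcp_pos"],env.observe()["contact_force"])
E
```

```text
[ 0.55730704 -0.02337196  0.02334835] [-3.9808989  -9.80429647 20.3398246 ]
```

View pics/g.png

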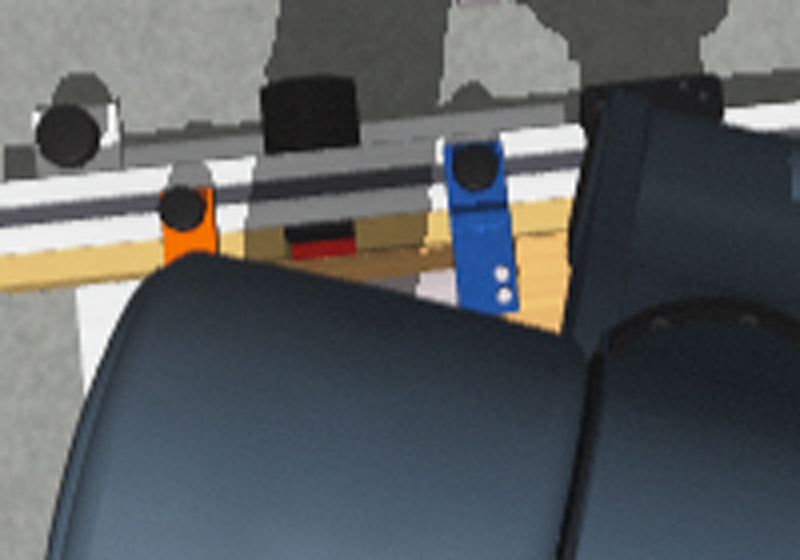

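Request:
{"method": "carry_out", "body": {"rows": "-0.0002 0.002 0 0 0 0 0;-0.0002 0.002 0 0 0 0 0;-0.0002 0.002 0 0 0 0 0;0 0 0 0 0 0 0"}}

```text
time_s: 15.18
tcp_pos: [0.5573, -0.0217, 0.0234]
eef_rot: [0.006, 0.672, 0.741, -0.002]
contact_force: [-6.6, -24.9, 19.2]
width: 0.004
```

The push force jumped to 25 N with no further travel, and the position matches the stop. I'll lighten the press, ease back and rise.

Request:
{"method": "carry_out", "body": {"rows": "0 0 0 0 0 0 0;0.0002 -0.002 0.0007 0 0 0 0;0 0 0.0007 0 0 0 0;0 0 0.0006 0 0 0 0;0 0 0 0 0 0 0"}}

```text
time_s: 15.8
tcp_pos: [0.5572, -0.0219, 0.0234]
eef_rot: [0.005, 0.673, 0.74, -0.001]
contact_force: [-1.8, -18.3, 5.7]
width: 0.006
```

Request:
{"method": "carry_out", "body": {"rows": "0.0002 -0.002 0 0 0 0 0;0.0002 -0.002 0 0 0 0 0;0.0002 -0.002 0 0 0 0 0;0.0002 -0.002 0 0 0 0 0;0.0002 -0.002 0.0003 0 0 0 0;0 0 0 0 0 0 0"}}

```text
time_s: 16.55
tcp_pos: [0.5567, -0.0262, 0.0234]
eef_rot: [0.001, 0.674, 0.739, 0.001]
contact_force: [-0.6, 2.7, 7.7]
width: 0.008
```

Request:
{"method": "carry_out", "body": {"rows": "0 0 0.001 0 0 0 0;0 0 0.002 0 0 0 0;0 0 0.005 0 0 0 0;0 0 0.02 0 0 0 0;-0.005 -0.04 0.04 0 0 0 0;-0.01 -0.06 0.03 0 0 0 0;-0.02 -0.05 0.03 0 0 0 0;-0.03 -0.05 0 0 0 0 0;-0.03 -0.05 0 0 0 0 0;-0.03 -0.05 0 0 0 0 0"}}

```text
time_s: 17.8
tcp_pos: [0.4302, -0.3233, 0.1482]
eef_rot: [0.0, 0.674, 0.739, -0.0]
contact_force: [1.0, 0.3, 1.3]
width: 0.005
```

```bash
python3 - <<'E'
from h import *
im=env.get_image("top")
cv2.imwrite("pics/i.png",cv2.resize(im[150:290,180:380],(800,560),interpolation=cv2.INTER_CUBIC))
s=env.get_image("scene");cv2.imwrite("pics/is.png",cv2.resize(s[100:340,180:460],(700,600),interpolation=cv2.INTER_CUBIC))
cv2.imwrite("pics/it.png",im)
print(env.observe()["tcp_pos"],env.observe()["contact_force"])
E
```

```text
[ 0.42923133 -0.32728486  0.14823875] [ 1.11309013  0.53501902 -0.24125775]
```

View pics/i.png

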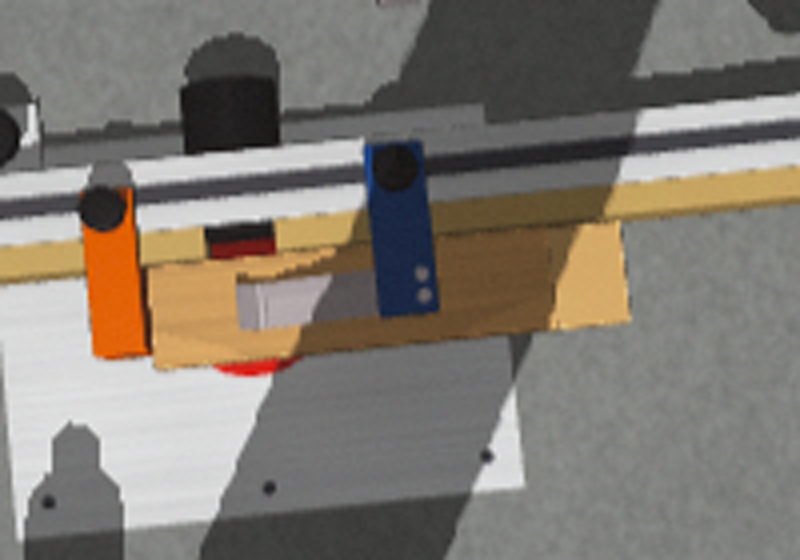

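View pics/is.png

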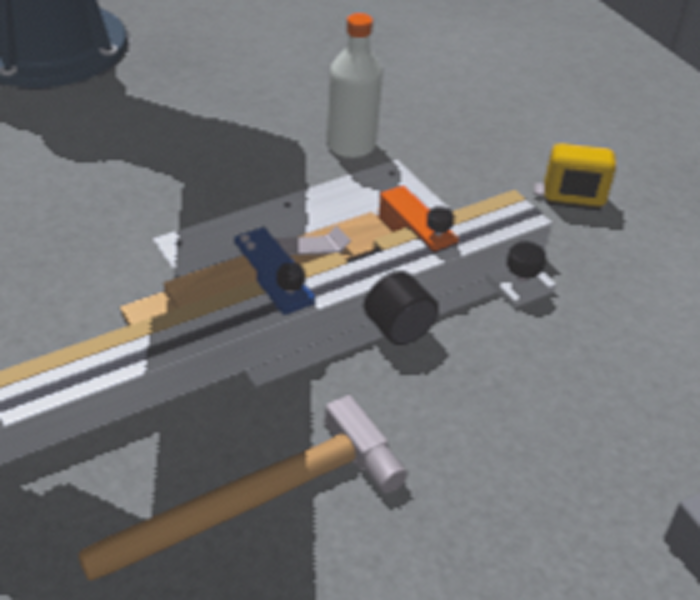

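```bash
python3 - <<'E'
from h import *
u=np.array([-.0907,.9959]);n=np.array([.9959,.0907])
Z=lambda x,y:(x/4+180-.4,y/4+150-.4)
L={}
for k,q,z in(("fn",(155,370),.024),("ff",(148,268),.024),("sn",(553,329),.024),("rn",(632,322),.012),("rf",(621,223),.012),("stopbase near",(151,354),0.0),("stop top",(144,355),.054)):
    p=ray(Z(*q),z);L[k]=p;print(k,np.round([n@p[:2]-.5824,u@p[:2]],4))
d=L["fn"]-L["sn"];print("angle",np.arctan2(-d[0],d[1]))
im=cv2.imread("pics/it.png")
cv2.imwrite("pics/j.png",cv2.resize(im[195:250,195:265],(763,600),interpolation=cv2.INTER_NEAREST))
E
```

```text
fn [-0.0613  0.1752]
ff [-0.0017  0.1739]
sn [-0.0614 -0.0572]
rn [-0.0614 -0.105 ]
rf [-0.0025 -0.1052]
stopbase near [-0.0505  0.1797]
stop top [-0.0537  0.1769]
angle 0.09072350325364356
```

View pics/j.png

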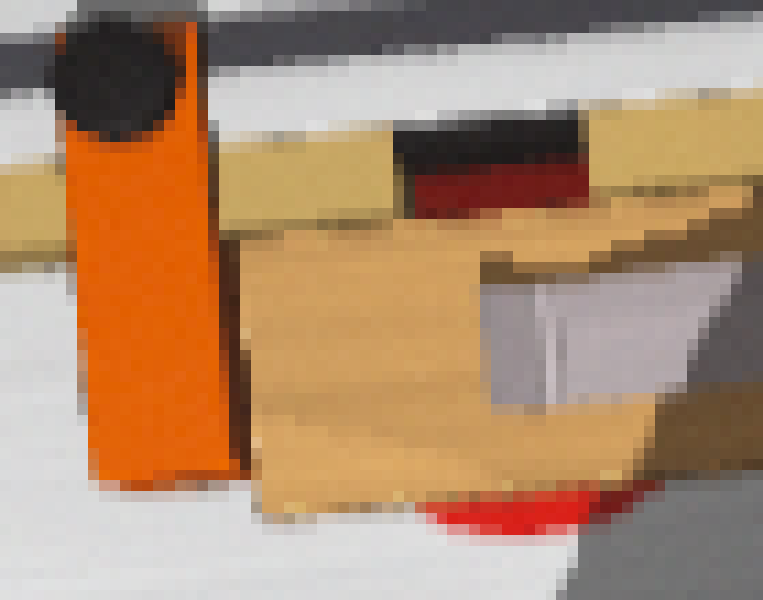

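The rail is square to the fence: 0.0907 rad against the fence's 0.0908. A gap of up to about 2 mm at the stop can't be ruled out at this resolution. I have time, so I'll nudge the trailing end straight along the fence, low down, and retreat straight back, which cannot drag the rail.

Request:
{"method": "carry_out", "body": {"rows": "0.026 0.048 0 0 0 0 0;0.026 0.048 0 0 0 0 0;0.026 0.048 0 0 0 0 0;0.026 0.048 0 0 0 0 0;0.029 0.0515 0 0 0 0 0;0 0 -0.05 0 0 0 0;0 0 -0.04 0 0 0 0;0 0 -0.03 0 0 0 0;0 0 0 0 0 0 0"}}

```text
time_s: 19.02
tcp_pos: [0.5624, -0.0767, 0.0257]
eef_rot: [-0.003, 0.674, 0.739, -0.001]
contact_force: [-0.9, -0.3, 0.7]
width: 0.006
```

Request:
{"method": "carry_out", "body": {"rows": "0 0 -0.008 0 0 0 0;0 0 0 0 0 0 0;-0.0003 0.003 0 0 0 0 0;-0.0003 0.003 0 0 0 0 0;-0.0003 0.003 0 0 0 0 0;-0.0002 0.002 0 0 0 0 0;0 0 0 0 0 0 0"}}

```text
time_s: 19.9
tcp_pos: [0.5632, -0.0671, 0.0198]
eef_rot: [0.0, 0.674, 0.739, -0.0]
contact_force: [-1.4, -1.0, 0.6]
width: 0.006
```

Request:
{"method": "carry_out", "body": {"rows": "0 0 -0.004 0 0 0 0;0 0 0 0 0 0 0;-0.0002 0.002 0 0 0 0 0;-0.0002 0.002 0 0 0 0 0;-0.0001 0.001 0 0 0 0 0;0 0 0 0 0 0 0"}}

```text
time_s: 20.65
tcp_pos: [0.5631, -0.0665, 0.0156]
eef_rot: [0.002, 0.673, 0.74, -0.002]
contact_force: [-2.6, -14.6, -4.2]
width: 0.003
```

Contact came at once and rose to about 15 N with almost no motion, so the rail was already on the stop. Retreating straight back.

Request:
{"method": "carry_out", "body": {"rows": "0.0001 -0.001 -0.0005 0 0 0 0;0.0001 -0.002 0 0 0 0 0;0.0002 -0.003 0 0 0 0 0;0.001 -0.01 0 0 0 0 0;0.002 -0.02 0 0 0 0 0;0 -0.02 0.04 0 0 0 0;-0.02 -0.05 0.04 0 0 0 0;-0.03 -0.05 0.04 0 0 0 0;-0.03 -0.05 0 0 0 0 0;-0.03 -0.05 0 0 0 0 0"}}

```text
time_s: 21.9
tcp_pos: [0.4602, -0.3119, 0.1289]
eef_rot: [0.001, 0.674, 0.739, -0.0]
contact_force: [0.0, -0.7, -1.5]
width: 0.004
```

Request:
{"method": "carry_out", "body": {"rows": "-0.01 -0.03 0 0 0 0 0;0 0 0 0 0 0 0;0 0 0 0 0 0 0"}}

```text
time_s: 22.28
tcp_pos: [0.4506, -0.3389, 0.1278]
eef_rot: [-0.0, 0.674, 0.739, 0.0]
contact_force: [-0.5, 0.3, 0.6]
width: 0.002
```

```bash
python3 - <<'E'
from h import *
im=env.get_image("top")
cv2.imwrite("pics/k.png",cv2.resize(im[150:290,180:380],(800,560),interpolation=cv2.INTER_CUBIC))
d=cv2.absdiff(im,cv2.imread("pics/top0.png"))
cv2.imwrite("pics/ks.png",env.get_image("scene"))
print(env.observe()["tcp_pos"],env.observe()["contact_force"])
E
```

```text
[ 0.45109429 -0.33790395  0.12775579] [ 0.02895088 -0.38974612 -0.24524302]
```

View pics/k.png

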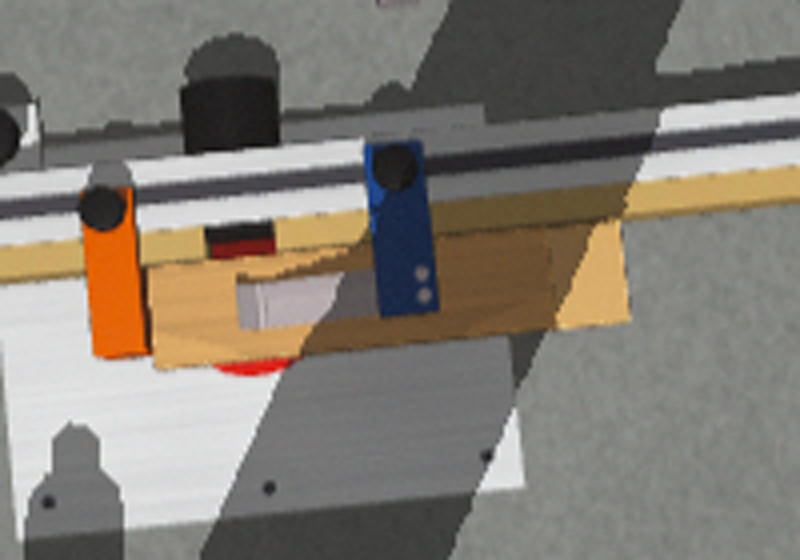

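View pics/ks.png

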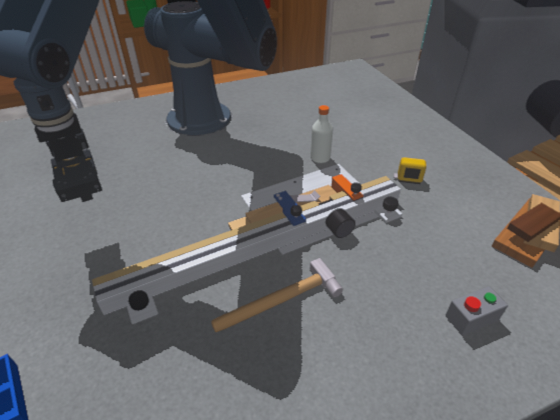

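The rail has not moved: its front corners are still at about (150,268) and (155,370) in the crop, up against the stop. The leaf lies on its top, and the hammer, tape and glue are where they started. Handing in.

```bash
python3 -c "
from cell import env
print(env.close_job())"
```

```text
the job is handed in; nothing more can be done
None
```

The rail is set up against the fence and the stop with the leaf on top of it, and the job is handed in (about 22 s used). No verdict came back.

**What I did**
- I pushed the rail against the fence with both open fingertips, pressing up to about 12 N at the end.
- I then pressed the closed fingertips on the half-lap ledge with 17–20 N and slid the rail under the leaf. The push force jumped from about 10 to 25 N when it met the stop.
- I lightened the press, eased back about 4 mm, rose clear and gave the trailing end one light nudge to check it was seated.

**What the last checks showed**
- **Fence:** the rail's near edge lay within about 1.5 mm of where it should be, and its angle matched the fence's to within 0.001 rad.
- **Stop:** the image alone left a gap of 0–2 mm possible, because my estimates of the stop's position differed by a few mm (0.175–0.180 m along the fence). The nudge met about 15 N with almost no travel, so I take the rail as butted.
- **Nudge side effect:** it also showed about 4 N of unwanted upward force on the trailing end. The last pictures show no shift of the rail. I didn't measure its height or tilt.
- **Leaf:** it can be seen lying on the rail's top, but I had no reading of its angle.
- **Other objects:** the hammer, tape and glue look unmoved in the pictures, and the robot is touching nothing.

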